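# Free a stuck parts cup from its holder and stand it on the tapping stand

### The job

The aluminium parts cup is stuck in one of the two heavy holders in the seat tray. Break it loose and lift it straight out while that holder stays down in its seat, then set the cup gently, upright, on the middle of the tapping stand's ribbed plate and let go. Leave the rest of the bench as it is.

Things in the scene. Friction and masses are not known exactly. Their poses are not given: they have to be found in the camera images.
- cup_mid (a point): Centre (half-way up, on the axis, z up) of the parts cup: plain aluminium cylinder, 56 mm outside diameter, 75 mm tall, about 0.2 kg, open on top (dish 33 mm deep, wall 3 mm, over a solid foot). It starts nested in the holder, its underside 22 mm above the holder's underside, so its top 37 mm stand out above the holder's rim and can be gripped from outside.
- holder_mid (a point): Centre (30 mm above its underside, on the axis) of the holder in which the cup is stuck: a steel pot 72 mm outside, 66 mm inside diameter, 60 mm tall with its 70 mm square foot (10 mm thick), about 0.6 kg. It is loose in its square seat, which keeps it from turning more than a few degrees, but only its weight holds it down.
- spare_mid (a point): Centre (30 mm above its underside) of the other holder, of the same shape but empty, in the tray's other seat, 104 mm from the first. Leave it where it is.
- tray: Fixed grey seat tray, 94 (x) by 198 (y) by 15 mm tall, origin at the centre of its underside on the bench; two square seats 74 mm wide, at y = +52 and -52 mm in its frame, their floors 6 mm above the bench, rims 9 mm higher. Either may hold the stuck pair.
- plate (a point): Centre of the top face of the tapping stand's ribbed steel plate: a level square of 170 by 170 mm, 45 mm above the bench, x and y along its edges. The stand is fixed; its steel column (38 mm diameter, with a 65 mm square clamp block, up to 261 mm above the bench) stands 145 mm from this point in its +x direction, and its arm and spindle point further away from the plate.
- leaves (a point): Centre of the three spring leaves inside the holder, which press on the cup's side. A straight pull needs 2.5 to 5 times the holder's weight: it lifts the holder too. Turning the cup (firm grip, up to 0.8 N m) to and fro about its axis while raising it slowly (up to 5 mm per radian turned) makes the leaves slip under a small pull. After 24 mm of lift the cup is off the leaves; after 38 mm it is out.
- parts_box: Closed cardboard box, 90 by 130 by 50 mm; a bystander, loose: leave it alone. Origin on its underside.
- jar: Glass jar, 60 mm diameter, 60 mm tall; a bystander, loose: leave it alone. Origin on its underside.
- collet: Small steel collet nut, 32 mm diameter, 30 mm tall; a bystander, loose: leave it alone. Origin on its underside.
- driver: Screwdriver, 170 mm long, lying on the bench; a bystander, loose: leave it alone. Origin on its underside.
- spanner: Wrench, 150 mm long, lying on the bench; a bystander, loose: leave it alone. Origin on its underside.
There are look-alikes about, which are no part of the job. What is shaped like the part that bears cup_mid but green is not meant. What is shaped like the part that bears holder_mid but brown is not meant.

How it is judged:
On the way:
1. the cup is raised clear of the holder (underside above its rim), the holder still standing in its seat (z of cup_mid in the frame of holder_mid above 0.068 m and height (world z) of holder_mid below 0.039 m and angle between holder_mid's own z axis and vertical below 0.06 rad), for 0.1 s.
At the end, for the whole second after the job is handed in: The cup stands upright (within 0.06 rad), open side up, at rest on the ribbed plate, its axis within 30 mm of the plate's centre; the holder it came from and the empty one both stand in their seats, within 10 mm of where they began (horizontal distance between cup_mid and plate below 0.03 m and z of cup_mid in the frame of plate between 0.034 and 0.041 m and angle between each of cup_mid, holder_mid's own z axis and vertical below 0.06 rad and linear speed of cup below 0.02 m/s and height (world z) of holder_mid below 0.039 m and distance of each of holder_mid, spare_mid from where it was at the start of the episode below 0.01 m); the robot touches nothing.
It fails at once if the holder lifted more than 8 mm off its seat (height (world z) of holder_mid above 0.044 m).
It fails at once if the cup dropped: moving faster than 0.45 m/s just above the plate (horizontal distance between cup_mid and plate below 0.08 m and z of cup_mid in the frame of plate below 0.07 m and linear speed of cup above 0.45 m/s).
It fails at once if something else on the bench pushed more than 30 mm (distance of any of parts_box, jar, collet, driver, spanner, spare_mid from where it was at the start of the episode above 0.03 m).
It also fails if it takes over 72 s, if anything falls off the work surface, if the arm or the gripper's body presses on something with over 40 N, if the wrist force passes 120 N, or if a joint passes its speed limit or range.

### The arm

A 7-joint arm with a two-finger parallel gripper is mounted at the origin on the work surface. World frame = base frame: x ahead of the robot, y to its left, z up, the work surface at z = 0. Lengths are in m, angles in rad, forces in N, time in s.
With the tool pointing down it reaches from about 0.35 to 0.9 m from the base axis. Payload 8.1 kg.
Tool frame: the origin (TCP) lies on the centre line of the jaws, within the pads' length; the fingertips stand 17 mm ahead of it and the grasp point (between the pads) lies 2 mm behind it; z points along the fingers, y is the direction in which the jaws open and shut (so a half turn about z gives the same grasp; the last joint's range is limited). The gripper opens to 92 mm and grips with 3 to 60 N. Pads are 19 mm wide; open, the fingers measure 130 mm over their backs; the gripper's body (75 mm by 190 mm) begins 47 mm behind the grasp point.
Start: joints at [1.189, 0.434, 0.025, 1.573, -0.012, 1.134, -0.075], TCP at [0.172, -0.601, 0.244] pointing down, gripper open.
Joint ranges: [-2.62, 2.62], [-0.44, 2.09], [-1.27, 1.32], [0.08, 2.57], [-1.32, 4.46], [0.12, 2], [-2.74, 2.74]. Speed limits (rad/s): [2.22, 2.22, 3.01, 3.01, 3.14, 3.14, 3.14].

### API

Orientations are given as a rotation vector (axis times angle).
In Python, from cell import arm, imaging, job gives the robot as it stands.
- The arm moves only by the tool jog_arm, never from a script. Its argument "moves" is a list of rows, each an object with "fingers": the closure, from -1 (fully open) to 1 (shut); "xyz": the shift along the tool's x, y, z in cm, a list of three; "angular": the turn, a rotation vector about the tool's x, y, z in rad, a list of three. In form: [{"fingers": fingers, "xyz": [dx, dy, dz], "angular": [ax, ay, az]}, ...]. A call has 1 to 12 rows; each row is the pose to reach, as a shift and turn from the pose commanded when the call began, along the tool's axes at that moment; what a row does not reach only later rows make up. A row lasts 1/8 s, in which the tool goes at most 62.5 mm and 10.7 degrees, less where a joint would pass 70% of its speed; a pose out of reach is approached as far as the arm can. A call with a gripper value outside its range is refused whole. The fingers move at their own pace and stop on an object; "grip_force" is the grip in N (left out, the last holds). Time passes only in rows, so rows that repeat a pose let the fingers close. It gives the time, the measured TCP pose, the force and the opening at its end, in the units of the state.
- arm.observe(): the state, without advancing time (a new reading comes with each control period).
- imaging.get_image(name): name is "side" or "top"; returns the picture (420x560x3 uint8, red, green, blue); there is no depth.
- imaging.camera_params(name): a dict with "fx", "fy", "cx", "cy" (pixels), "rvec" (rotation vector, rad) and "tvec" (3), from world to camera coordinates, as OpenCV has them. Camera axes: x right, y down, z forward; pixel columns grow to the right and rows downward; lengths in m; the calibration is good to about 2 mm. A picture is of the moment at which its call begins. camera_params takes no time and is no camera call.
- job.sign_off(): hands the job in, once; it reports no verdict.
The state is a dict: "clock": time; "joints": joint angles; "dq": joint speeds; "joint_efforts": joint torques, N m; "position": TCP position; "ee_rot": TCP orientation; "force": force on the tool from outside, world axes, zero at the start; "ft_torque": the same for the moment, N m; "width": opening from 0.0 (shut) to 1.0 (fully open).
Only numpy, scipy, OpenCV 4.12 (cv2) and the standard library are available. Lean on these libraries where they do the work, as an engineer would, in place of code of your own. Each camera call takes 0.05 s, during which the arm holds its last target. There are 200 camera calls.

## Working session

There is one attempt and no reset: what is moved stays moved. The work goes in short steps, Python scripts to look and compute and a tool call to move; the robot and the scene stay as the last step left them, time stands still between calls to the robot, and variables do not carry over. Pictures are saved under pics/ and viewed, about 8 in all and at most 12, crops included, and the job is handed in when it is done.

Besides the shell and the picture viewer there is one more tool, called by a JSON object that holds its "fn" and its "kwargs", one argument or row to a line. jog_arm: Moves the arm, as the interface text tells. Its arguments: {"type":"object","properties":{"moves":{"type":"array"},"grip_force":{"type":"number"}},"required":["moves"]}

```bash
ls; mkdir -p pics
python3 - <<'E'
from cell import arm, imaging, job
import cv2
for n in("top","side"):
    cv2.imwrite(f"pics/{n}1.png",imaging.get_image(n)[:,:,::-1]); print(n,imaging.camera_params(n))
print(arm.observe())
E
```

```text
pics
top {'fx': 496.9964353052268, 'fy': 496.9964353052268, 'cx': 275.1951350660251, 'cy': 208.3794067014879, 'rvec': array([ 2.16180746, -2.16219604,  0.12941055]), 'tvec': array([-0.00516917,  0.52319441,  1.37803608])}
side {'fx': 381.5628845472596, 'fy': 381.5628845472596, 'cx': 276.647933445202, 'cy': 206.96277056254885, 'rvec': array([ 2.38140773, -0.24840916,  0.08654312]), 'tvec': array([-0.5309616 ,  0.16304997,  0.96428581])}
{'clock': 0.1, 'joints': array([ 1.18937616,  0.435147  ,  0.02500223,  1.57400743, -0.0115398 ,
        1.1339794 , -0.0750706 ]), 'dq': array([ 0.00122188, -0.00156496, -0.00028464, -0.00240756,  0.00029701,
       -0.00060942,  0.00025731]), 'joint_efforts': array([ 2.87833529e-03, -6.69124889e+01,  9.87818688e-01, -3.15140748e+01,
       -6.05910807e-02,  3.74767603e-02, -3.79594724e-05]), 'position': array([ 0.17181305, -0.60047613,  0.24302719]), 'ee_rot': array([-3.10979049e+00, -4.36302553e-01,  6.03291147e-04]), 'force': array([-0.38864053, -0.06596702, -0.01422877]), 'ft_torque': array([0.0071567 , 0.00699862, 0.04875373]), 'width': 0.9977291835229507}
```

View pics/top1.png

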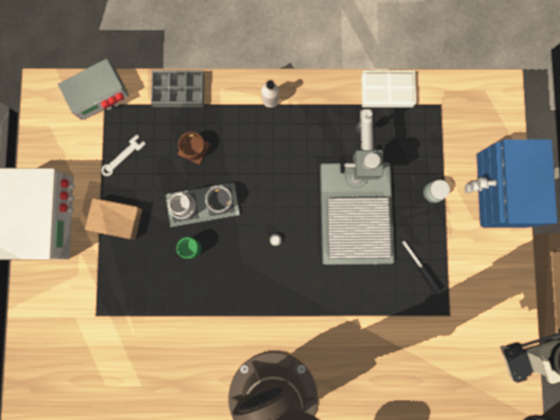

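View pics/side1.png

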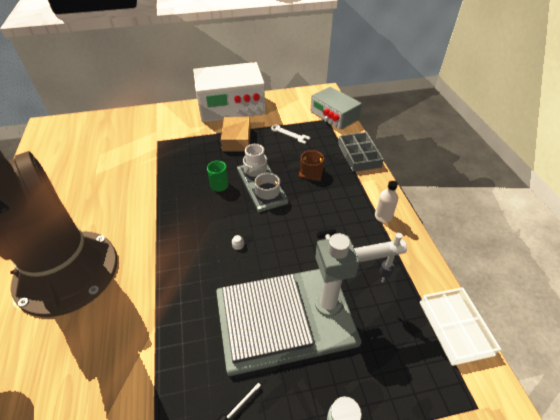

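The top view shows the stuck cup in the left tray seat at about (181,205) and the empty holder at (220,199). The ribbed plate is centred near (360,228), and the green look-alike is at (187,247). The side view agrees: cup at about (255,157), spare at (266,185). I'll zoom in to measure.

```bash
cat > h.py <<'E'
import numpy as np, cv2
from cell import arm, imaging, job
def ray(n,uv,z):
    p=imaging.camera_params(n); R=cv2.Rodrigues(p["rvec"])[0]; c=-R.T@p["tvec"]
    d=R.T@np.array([(uv[0]-p["cx"])/p["fx"],(uv[1]-p["cy"])/p["fy"],1]); return c+d*(z-c[2])/d[2]
def proj(n,X):
    p=imaging.camera_params(n); K=np.array([[p["fx"],0,p["cx"]],[0,p["fy"],p["cy"]],[0,0,1]])
    return cv2.projectPoints(np.array(X,float).reshape(-1,1,3),p["rvec"],p["tvec"],K,None)[0].reshape(-1,2)
E
python3 - <<'E'
from h import *
t=cv2.imread("pics/top1.png");s=cv2.imread("pics/side1.png")
a=cv2.resize(t[170:240,155:255],None,fx=4,fy=4,interpolation=2)   # 400x280
b=cv2.resize(s[135:215,225:300],None,fx=4,fy=4,interpolation=2)   # 300x320
c=cv2.resize(t[155:275,310:405],None,fx=2.5,fy=2.5,interpolation=2)
o=np.zeros((600,720,3),np.uint8);o[:280,:400]=a;o[:320,410:710]=b;o[295:595,:237]=c
cv2.imwrite("pics/z1.png",o)
print("cup top z.103",ray("top",(181,205),.103),"spare rim .066",ray("top",(220,199),.066),"plate",ray("top",(360,228),.045))
print("side spare",ray("side",(266,185),.066),"cup",ray("side",(255,152),.103))
E
```

```text
Traceback (most recent call last):
ValueError: could not broadcast input array from shape (300,238,3) into shape (300,237,3)
```

Run:
```python
from h import *
t=cv2.imread("pics/top1.png");s=cv2.imread("pics/side1.png")
a=cv2.resize(t[170:240,155:255],None,fx=4,fy=4,interpolation=2)   # 400x280
b=cv2.resize(s[135:215,225:300],None,fx=4,fy=4,interpolation=2)   # 300x320
c=cv2.resize(t[155:275,310:406],None,fx=2.5,fy=2.5,interpolation=2)
o=np.zeros((600,720,3),np.uint8);o[:280,:400]=a;o[:320,410:710]=b;o[295:595,:240]=c
cv2.imwrite("pics/z1.png",o)
print("cup top z.103",ray("top",(181,205),.103),"spare rim .066",ray("top",(220,199),.066),"plate",ray("top",(360,228),.045))
print("side spare",ray("side",(266,185),.066),"cup",ray("side",(255,152),.103))
```

```text
cup top z.103 [0.52383868 0.24820337 0.103     ] spare rim .066 [0.54519103 0.14762069 0.066     ] plate [ 0.46630666 -0.24213557  0.045     ]
side spare [0.54019985 0.1352443  0.066     ] cup [0.52834166 0.24130554 0.103     ]
```

View pics/z1.png

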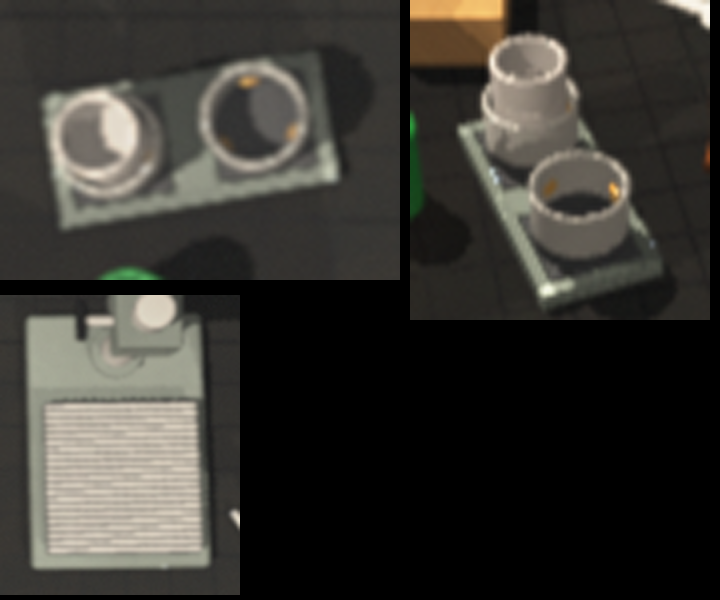

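The zoom shows the cup rim centre at top-view (179.2,203.2) and side (254.5,150). The spare's rim is at top (218.2,198.7) and side (267.5,182), and the ribbed area's centre at top (359.5,227.3). I'll check these points across both views.

Run:
```python
from h import *
from scipy.spatial.transform import Rotation as Ro
c1=ray("top",(179.2,203.2),.103);c2=ray("side",(254.3,149.8),.103)
s1=ray("top",(218.2,198.7),.066);s2=ray("side",(267.3,181.8),.066)
print(c1,c2,s1,s2,"dist",np.linalg.norm((c1-s1)[:2]),np.linalg.norm((c2-s2)[:2]))
cr=[ray("top",(x/4+154.6,y/4+169.6),.015)[:2] for x,y in[(45,95),(320,55),(340,180),(62,228)]]
print("tray",np.mean(cr,0),[np.linalg.norm(cr[i]-cr[i-1]) for i in range(4)]); d=cr[0]-cr[1]+cr[3]-cr[2];u=d/np.linalg.norm(d)
print("y-axis",u,"seat",np.mean(cr,0)+.052*u,np.mean(cr,0)-.052*u)
pc=[ray("top",(x/2.5+309.7,(y-295)/2.5+154.7),.045)[:2] for x,y in[(47,402),(196,400),(203,550),(50,552)]]
print("plate",pc,np.mean(pc,0),ray("side",(268.5,317),.045))
o=arm.observe();print(Ro.from_rotvec(o["ee_rot"]).as_matrix().round(3))
```

```text
[0.52871872 0.25315045 0.103     ] [0.52801539 0.25186233 0.103     ] [0.54602928 0.1526138  0.066     ] [0.546249  0.1473884 0.066    ] dist 0.10201604811543347 0.10605313020262175
tray [0.53653392 0.2029731 ] [np.float64(0.09694984376976983), np.float64(0.19950625819350634), np.float64(0.09184192679748511), np.float64(0.2009229130967159)]
y-axis [-0.15869733  0.98732728] seat [0.52828166 0.25431412] [0.54478618 0.15163208]
plate [array([ 0.55232662, -0.15521841]), array([ 0.55460056, -0.32305642]), array([ 0.38646401, -0.32630602]), array([ 0.38429995, -0.15638587])] [ 0.46942279 -0.24024168] [ 0.4727259  -0.25002977  0.045     ]
[[ 0.961  0.275 -0.001]
 [ 0.275 -0.961  0.001]
 [-0.    -0.001 -1.   ]]
```

Both views agree. The cup axis is at (0.5285, 0.253) and the rim spacing of 102–106 mm fits the given 104 mm. The tray sides come to 92–97 by 200 mm, and the plate centre is at (0.469,-0.241). I'll move towards the cup.

{"fn": "jog_arm", "kwargs": {
  "moves": [
    {"fingers": -1,"xyz": [2,-2.5,-1],"angular": [0,0,-0.06]},
    {"fingers": -1,"xyz": [5,-6.5,-2],"angular": [0,0,-0.16]},
    {"fingers": -1,"xyz": [8.5,-10.5,-2],"angular": [0,0,-0.28]},
    {"fingers": -1,"xyz": [12,-15,-2],"angular": [0,0,-0.4]},
    {"fingers": -1,"xyz": [15.5,-19.5,-2],"angular": [0,0,-0.52]},
    {"fingers": -1,"xyz": [19,-24,-2],"angular": [0,0,-0.64]},
    {"fingers": -1,"xyz": [22.5,-28,-2],"angular": [0,0,-0.76]},
    {"fingers": -1,"xyz": [26,-32.5,-2],"angular": [0,0,-0.88]},
    {"fingers": -1,"xyz": [29.5,-37,-2],"angular": [0,0,-1.0]},
    {"fingers": -1,"xyz": [33,-41.5,-2],"angular": [0,0,-1.12]},
    {"fingers": -1,"xyz": [35,-44,-2],"angular": [0,0,-1.2]},
    {"fingers": -1,"xyz": [36,-45,-2],"angular": [0,0,-1.24]}
  ],
  "grip_force": 60
}}

```text
clock: 1.6
position: [0.3945, -0.0677, 0.2637]
ee_rot: [-2.274, -2.167, 0.0]
force: [-0.3, -1.0, -0.2]
width: 0.999
```

```bash
cat >> h.py <<'E'
from scipy.spatial.transform import Rotation as Ro
def to(x,y,z):
    o=arm.observe();R=Ro.from_rotvec(o["ee_rot"]).as_matrix()
    print("t",o["clock"],"pos",o["position"].round(4),"F",o["force"].round(1),"T",o["ft_torque"].round(2),"w",round(o["width"]*92,1),"q",o["joints"].round(2),"yaw_y",np.degrees(np.arctan2(R[1,1],R[0,1])).round(1),"zax",R[:,2].round(3))
    print("shift cm",(R.T@(np.array([x,y,z])-o["position"])*100).round(2))
E
python3 -c "
from h import *
to(.5285,.253,.16)"
```

```text
t 1.6 pos [ 0.3945 -0.0677  0.2637] F [-0.3 -1.  -0.2] T [-0.04 -0.07 -0.02] w 91.9 q [ 0.58  0.09 -0.57  2.01  0.06  1.06 -0.07] yaw_y -2.7 zax [-0.  0. -1.]
shift cm [32.67 11.85 10.37]
```

{"fn": "jog_arm", "kwargs": {
  "moves": [
    {"fingers": -1,"xyz": [3,1,0],"angular": [0,0,-0.05]},
    {"fingers": -1,"xyz": [7,2.5,0],"angular": [0,0,-0.1]},
    {"fingers": -1,"xyz": [11,4,0],"angular": [0,0,-0.16]},
    {"fingers": -1,"xyz": [15,5.5,0],"angular": [0,0,-0.22]},
    {"fingers": -1,"xyz": [19,7,0],"angular": [0,0,-0.28]},
    {"fingers": -1,"xyz": [23,8.4,1],"angular": [0,0,-0.34]},
    {"fingers": -1,"xyz": [27,9.8,3],"angular": [0,0,-0.4]},
    {"fingers": -1,"xyz": [30,11,5],"angular": [0,0,-0.44]},
    {"fingers": -1,"xyz": [32,11.6,7],"angular": [0,0,-0.47]},
    {"fingers": -1,"xyz": [32.7,11.9,8.5],"angular": [0,0,-0.5]},
    {"fingers": -1,"xyz": [32.7,11.9,9],"angular": [0,0,-0.5]},
    {"fingers": -1,"xyz": [32.7,11.9,9],"angular": [0,0,-0.5]}
  ]
}}

```text
clock: 3.1
position: [0.5303, 0.2497, 0.1737]
ee_rot: [1.675, 2.658, -0.002]
force: [0.2, -0.1, -0.1]
width: 1.001
```

```bash
python3 -c "
from h import *
to(.5285,.253,.087)
a=imaging.get_image('side')[:,:,::-1];b=imaging.get_image('top')[:,:,::-1]
o=np.zeros((420,720,3),np.uint8);o[:,:360]=cv2.resize(a[100:240,200:320],(360,420),interpolation=2);o[:,360:]=cv2.resize(b[140:280,120:240],(360,420),interpolation=2)
cv2.imwrite('pics/p4.png',o)"
```

```text
t 3.1 pos [0.5303 0.2497 0.1737] F [ 0.2 -0.1 -0.1] T [-0.   -0.15 -0.02] w 92.1 q [-0.04  0.54 -0.72  1.71  0.41  1.04 -0.45] yaw_y 25.6 zax [-0.    -0.001 -1.   ]
shift cm [ 0.38 -0.01  8.67]
```

View pics/p4.png

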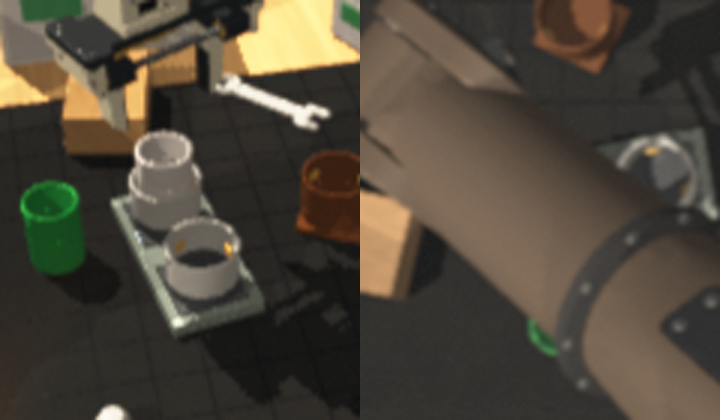

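The side view shows the open jaws straddling the cup axis from above, with fingertips at about (115,120) and (215,80) in the crop and the cup rim at (163,150). The arm hides the top view. I'll descend and close.

{"fn": "jog_arm", "kwargs": {
  "moves": [
    {"fingers": -1,"xyz": [0.2,0,1.5],"angular": [0,0,0]},
    {"fingers": -1,"xyz": [0.3,0,4],"angular": [0,0,0]},
    {"fingers": -1,"xyz": [0.3,0,6.5],"angular": [0,0,0]},
    {"fingers": -1,"xyz": [0.3,0,8],"angular": [0,0,0]},
    {"fingers": -1,"xyz": [0.3,0,8.5],"angular": [0,0,0]},
    {"fingers": -1,"xyz": [0.3,0,8.5],"angular": [0,0,0]},
    {"fingers": -0.1,"xyz": [0.3,0,8.5],"angular": [0,0,0]},
    {"fingers": -0.1,"xyz": [0.3,0,8.5],"angular": [0,0,0]},
    {"fingers": -0.1,"xyz": [0.3,0,8.5],"angular": [0,0,0]},
    {"fingers": -0.1,"xyz": [0.3,0,8.5],"angular": [0,0,0]}
  ],
  "grip_force": 10
}}

```text
clock: 4.45
position: [0.5287, 0.2538, 0.0889]
ee_rot: [1.673, 2.659, -0.0]
force: [-7.5, -4.1, 7.6]
width: 0.613
```

```bash
python3 -c "
from h import *
to(.5285,.253,.087)"
```

```text
t 4.45 pos [0.5287 0.2538 0.0889] F [-7.5 -4.1  7.6] T [-0.98  1.59 -0.  ] w 56.4 q [-0.09  0.64 -0.66  1.79  0.49  0.88 -0.53] yaw_y 25.7 zax [-0. -0. -1.]
shift cm [-0.06 -0.05  0.19]
```

Gripped at 56.4 mm, but the lateral force is about 8.5 N along −y of the tool. I'll re-centre before squeezing hard.

{"fn": "jog_arm", "kwargs": {
  "moves": [
    {"fingers": -0.1,"xyz": [0,-0.1,0],"angular": [0,0,0]},
    {"fingers": -0.1,"xyz": [0,-0.15,0],"angular": [0,0,0]},
    {"fingers": -0.1,"xyz": [0,-0.15,0],"angular": [0,0,0]}
  ]
}}

```text
clock: 4.82
position: [0.5281, 0.2535, 0.0889]
ee_rot: [1.672, 2.659, 0.002]
force: [3.5, 2.1, -1.8]
width: 0.615
```

```bash
python3 -c "
from h import *
to(.5285,.253,.087)"
```

```text
t 4.825 pos [0.5281 0.2535 0.0889] F [ 3.5  2.1 -1.8] T [ 0.41 -1.02 -0.02] w 56.6 q [-0.09  0.64 -0.66  1.8   0.49  0.88 -0.53] yaw_y 25.7 zax [ 0.001  0.001 -1.   ]
shift cm [-0.06  0.01  0.19]
```

{"fn": "jog_arm", "kwargs": {
  "moves": [
    {"fingers": 1,"xyz": [0,0.05,0],"angular": [0,0,0]},
    {"fingers": 1,"xyz": [0,0.05,0],"angular": [0,0,0]},
    {"fingers": 1,"xyz": [0,0.05,0],"angular": [0,0,0.1]},
    {"fingers": 1,"xyz": [0,0.05,-0.02],"angular": [0,0,0.22]},
    {"fingers": 1,"xyz": [0,0.05,-0.05],"angular": [0,0,0.34]},
    {"fingers": 1,"xyz": [0,0.05,-0.08],"angular": [0,0,0.46]}
  ],
  "grip_force": 60
}}

```text
clock: 5.58
position: [0.5276, 0.2531, 0.0891]
ee_rot: [2.238, 2.205, -0.002]
force: [2.2, -0.1, -4.4]
width: 0.603
```

```bash
python3 -c "
from h import *
to(.5285,.253,.087)"
```

```text
t 5.575 pos [0.5276 0.2531 0.0891] F [ 2.2 -0.1 -4.4] T [ 0.12 -0.81  0.58] w 55.5 q [-0.16  0.61 -0.54  1.8   0.4   0.85 -0.92] yaw_y -0.8 zax [-0.001 -0.001 -1.   ]
shift cm [-0.01  0.09  0.21]
```

The cup turns at 0.58 N m with a pull of 4.4 N, below the holder's weight of about 5.9 N. I'll keep turning while rising slowly.

{"fn": "jog_arm", "kwargs": {
  "moves": [
    {"fingers": 1,"xyz": [0,0,-0.03],"angular": [0,0,0.14]},
    {"fingers": 1,"xyz": [0,0,-0.06],"angular": [0,0,0.28]},
    {"fingers": 1,"xyz": [0,0,-0.1],"angular": [0,0,0.42]},
    {"fingers": 1,"xyz": [0,0,-0.13],"angular": [0,0,0.56]},
    {"fingers": 1,"xyz": [0,0,-0.13],"angular": [0,0,0.46]},
    {"fingers": 1,"xyz": [0,0,-0.14],"angular": [0,0,0.32]},
    {"fingers": 1,"xyz": [0,0,-0.17],"angular": [0,0,0.18]},
    {"fingers": 1,"xyz": [0,0,-0.2],"angular": [0,0,0.04]},
    {"fingers": 1,"xyz": [0,0,-0.24],"angular": [0,0,-0.1]},
    {"fingers": 1,"xyz": [0,0,-0.28],"angular": [0,0,-0.24]},
    {"fingers": 1,"xyz": [0,0,-0.32],"angular": [0,0,-0.38]},
    {"fingers": 1,"xyz": [0,0,-0.36],"angular": [0,0,-0.52]}
  ]
}}

```text
clock: 7.08
position: [0.5275, 0.2533, 0.0926]
ee_rot: [-1.587, -2.71, 0.001]
force: [2.0, 2.3, -5.3]
width: 0.602
```

```bash
python3 -c "
from h import *
to(.5285,.253,.087)"
```

```text
t 7.075 pos [0.5275 0.2533 0.0926] F [ 2.   2.3 -5.3] T [ 0.53 -0.6  -0.64] w 55.4 q [-0.07  0.64 -0.68  1.79  0.5   0.89 -0.47] yaw_y 29.3 zax [-0.001  0.    -1.   ]
shift cm [-0.08  0.07  0.56]
```

{"fn": "jog_arm", "kwargs": {
  "moves": [
    {"fingers": 1,"xyz": [0,0,-0.04],"angular": [0,0,-0.14]},
    {"fingers": 1,"xyz": [0,0,-0.08],"angular": [0,0,-0.28]},
    {"fingers": 1,"xyz": [0,0,-0.12],"angular": [0,0,-0.42]},
    {"fingers": 1,"xyz": [0,0,-0.16],"angular": [0,0,-0.56]},
    {"fingers": 1,"xyz": [0,0,-0.2],"angular": [0,0,-0.7]},
    {"fingers": 1,"xyz": [0,0,-0.24],"angular": [0,0,-0.84]},
    {"fingers": 1,"xyz": [0,0,-0.28],"angular": [0,0,-0.98]},
    {"fingers": 1,"xyz": [0,0,-0.28],"angular": [0,0,-0.86]},
    {"fingers": 1,"xyz": [0,0,-0.29],"angular": [0,0,-0.72]},
    {"fingers": 1,"xyz": [0,0,-0.33],"angular": [0,0,-0.58]},
    {"fingers": 1,"xyz": [0,0,-0.37],"angular": [0,0,-0.44]},
    {"fingers": 1,"xyz": [0,0,-0.41],"angular": [0,0,-0.3]}
  ]
}}

```text
clock: 8.57
position: [0.5276, 0.2531, 0.0967]
ee_rot: [-1.174, -2.914, 0.001]
force: [3.0, 1.2, -5.0]
width: 0.606
```

```bash
python3 -c "
from h import *
to(.5285,.253,.087)
a=imaging.get_image('side')[:,:,::-1]
cv2.imwrite('pics/p5.png',cv2.resize(a[100:240,200:320],(480,560),interpolation=2))"
```

```text
t 8.575 pos [0.5276 0.2531 0.0967] F [ 3.   1.2 -5. ] T [ 0.31 -0.82  0.59] w 55.8 q [-0.03  0.66 -0.76  1.78  0.55  0.93 -0.22] yaw_y 46.1 zax [-0.001 -0.001 -1.   ]
shift cm [-0.08  0.05  0.97]
```

View pics/p5.png

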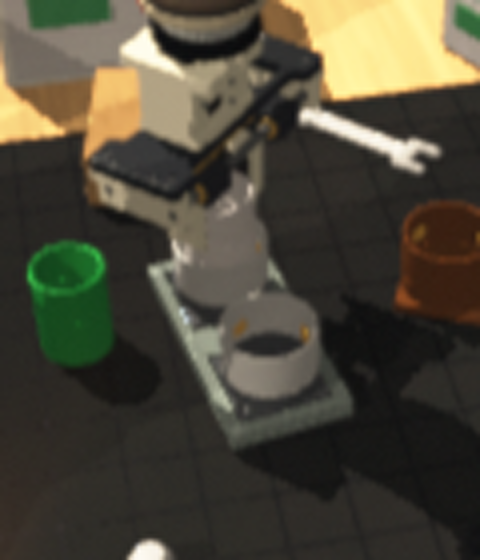

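The view shows the fingers on the cup and the holder still down in its seat, its foot at about (225,300). The pull stays at 5 N. I'll continue.

{"fn": "jog_arm", "kwargs": {
  "moves": [
    {"fingers": 1,"xyz": [0,0,-0.05],"angular": [0,0,0.15]},
    {"fingers": 1,"xyz": [0,0,-0.1],"angular": [0,0,0.3]},
    {"fingers": 1,"xyz": [0,0,-0.15],"angular": [0,0,0.45]},
    {"fingers": 1,"xyz": [0,0,-0.2],"angular": [0,0,0.6]},
    {"fingers": 1,"xyz": [0,0,-0.25],"angular": [0,0,0.75]},
    {"fingers": 1,"xyz": [0,0,-0.3],"angular": [0,0,0.9]},
    {"fingers": 1,"xyz": [0,0,-0.35],"angular": [0,0,1.05]},
    {"fingers": 1,"xyz": [0,0,-0.4],"angular": [0,0,1.2]},
    {"fingers": 1,"xyz": [0,0,-0.45],"angular": [0,0,1.35]},
    {"fingers": 1,"xyz": [0,0,-0.5],"angular": [0,0,1.5]},
    {"fingers": 1,"xyz": [0,0,-0.5],"angular": [0,0,1.4]},
    {"fingers": 1,"xyz": [0,0,-0.51],"angular": [0,0,1.25]}
  ]
}}

```text
clock: 10.12
position: [0.5275, 0.2533, 0.1019]
ee_rot: [-2.65, -1.688, 0.002]
force: [2.5, 1.2, -3.9]
width: 0.603
```

```bash
python3 -c "
from h import *
to(.5285,.253,.087)"
```

```text
t 10.125 pos [0.5275 0.2533 0.1019] F [ 2.5  1.2 -3.9] T [ 0.32 -0.6  -0.64] w 55.4 q [-0.22  0.57 -0.45  1.8   0.32  0.85 -1.26] yaw_y -25.0 zax [-0.001 -0.    -1.   ]
shift cm [0.01 0.11 1.49]
```

{"fn": "jog_arm", "kwargs": {
  "moves": [
    {"fingers": 1,"xyz": [0,0,-0.05],"angular": [0,0,-0.15]},
    {"fingers": 1,"xyz": [0,0,-0.1],"angular": [0,0,-0.3]},
    {"fingers": 1,"xyz": [0,0,-0.15],"angular": [0,0,-0.45]},
    {"fingers": 1,"xyz": [0,0,-0.2],"angular": [0,0,-0.6]},
    {"fingers": 1,"xyz": [0,0,-0.25],"angular": [0,0,-0.75]},
    {"fingers": 1,"xyz": [0,0,-0.3],"angular": [0,0,-0.9]},
    {"fingers": 1,"xyz": [0,0,-0.35],"angular": [0,0,-1.05]},
    {"fingers": 1,"xyz": [0,0,-0.4],"angular": [0,0,-1.2]},
    {"fingers": 1,"xyz": [0,0,-0.45],"angular": [0,0,-1.35]},
    {"fingers": 1,"xyz": [0,0,-0.5],"angular": [0,0,-1.5]},
    {"fingers": 1,"xyz": [0,0,-0.5],"angular": [0,0,-1.4]},
    {"fingers": 1,"xyz": [0,0,-0.51],"angular": [0,0,-1.25]}
  ]
}}

```text
clock: 11.62
position: [0.5277, 0.2532, 0.107]
ee_rot: [-1.171, -2.914, 0.001]
force: [1.4, 0.8, -3.8]
width: 0.603
```

{"fn": "jog_arm", "kwargs": {
  "moves": [
    {"fingers": 1,"xyz": [0,0,-0.05],"angular": [0,0,0.15]},
    {"fingers": 1,"xyz": [0,0,-0.1],"angular": [0,0,0.3]},
    {"fingers": 1,"xyz": [0,0,-0.15],"angular": [0,0,0.45]},
    {"fingers": 1,"xyz": [0,0,-0.2],"angular": [0,0,0.6]},
    {"fingers": 1,"xyz": [0,0,-0.25],"angular": [0,0,0.75]},
    {"fingers": 1,"xyz": [0,0,-0.3],"angular": [0,0,0.9]},
    {"fingers": 1,"xyz": [0,0,-0.35],"angular": [0,0,1.05]},
    {"fingers": 1,"xyz": [0,0,-0.4],"angular": [0,0,1.2]},
    {"fingers": 1,"xyz": [0,0,-0.45],"angular": [0,0,1.35]},
    {"fingers": 1,"xyz": [0,0,-0.5],"angular": [0,0,1.5]},
    {"fingers": 1,"xyz": [0,0,-0.5],"angular": [0,0,1.4]},
    {"fingers": 1,"xyz": [0,0,-0.51],"angular": [0,0,1.25]}
  ]
}}

```text
clock: 13.12
position: [0.5271, 0.2537, 0.1127]
ee_rot: [-2.649, -1.689, 0.002]
force: [-0.5, 0.2, 2.6]
width: 0.604
```

```bash
python3 -c "
from h import *
to(.5285,.253,.087)"
```

```text
t 13.125 pos [0.5271 0.2537 0.1127] F [-0.5  0.2  2.6] T [ 0.04 -0.03 -0.06] w 55.6 q [-0.22  0.56 -0.46  1.79  0.31  0.87 -1.26] yaw_y -24.9 zax [-0.001 -0.    -1.   ]
shift cm [-0.    0.15  2.57]
```

The torque has vanished at about 24 mm of lift, so the cup is off the leaves. I'll ease it up with a little turning and look.

{"fn": "jog_arm", "kwargs": {
  "moves": [
    {"fingers": 1,"xyz": [0,0,-0.07],"angular": [0,0,-0.15]},
    {"fingers": 1,"xyz": [0,0,-0.15],"angular": [0,0,-0.3]},
    {"fingers": 1,"xyz": [0,0,-0.25],"angular": [0,0,-0.45]},
    {"fingers": 1,"xyz": [0,0,-0.4],"angular": [0,0,-0.55]},
    {"fingers": 1,"xyz": [0,0,-0.6],"angular": [0,0,-0.55]},
    {"fingers": 1,"xyz": [0,0,-0.8],"angular": [0,0,-0.55]},
    {"fingers": 1,"xyz": [0,0,-1.0],"angular": [0,0,-0.55]}
  ]
}}

```text
clock: 14.0
position: [0.5278, 0.2534, 0.1226]
ee_rot: [2.099, 2.337, -0.001]
force: [-0.7, 0.4, -3.0]
width: 0.602
```

```bash
python3 -c "
from h import *
to(.5285,.253,.087)
a=imaging.get_image('side')[:,:,::-1]
cv2.imwrite('pics/p6.png',cv2.resize(a[100:240,200:320],(480,560),interpolation=2))"
```

```text
t 14.0 pos [0.5278 0.2534 0.1226] F [-0.7  0.4 -3. ] T [-0.02 -0.08  0.03] w 55.4 q [-0.12  0.57 -0.6   1.77  0.4   0.92 -0.79] yaw_y 6.1 zax [-0. -0. -1.]
shift cm [-0.04  0.07  3.56]
```

View pics/p6.png

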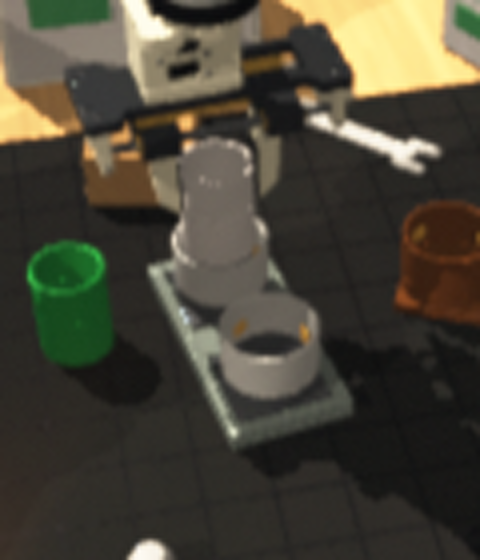

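The holder is still seated and the cup is held upright, well above its rim. I'll lift straight up clear, then carry it over.

{"fn": "jog_arm", "kwargs": {
  "moves": [
    {"fingers": 1,"xyz": [0,0,-0.3],"angular": [0,0,0]},
    {"fingers": 1,"xyz": [0,0,-0.8],"angular": [0,0,0]},
    {"fingers": 1,"xyz": [0,0,-1.6],"angular": [0,0,0]},
    {"fingers": 1,"xyz": [0,0,-2.6],"angular": [0,0,0]},
    {"fingers": 1,"xyz": [0,0,-4],"angular": [0,0,0]},
    {"fingers": 1,"xyz": [0,0,-5.5],"angular": [0,0,0]},
    {"fingers": 1,"xyz": [0,0,-7],"angular": [0,0,0]},
    {"fingers": 1,"xyz": [0,0,-8.5],"angular": [0,0,0]},
    {"fingers": 1,"xyz": [0,0,-9.5],"angular": [0,0,0]},
    {"fingers": 1,"xyz": [0,0,-10],"angular": [0,0,0]},
    {"fingers": 1,"xyz": [0,0,-10],"angular": [0,0,0]}
  ]
}}

```text
clock: 15.42
position: [0.528, 0.2534, 0.2226]
ee_rot: [2.098, 2.338, 0.0]
force: [-0.5, 0.4, -3.1]
width: 0.605
```

```bash
python3 -c "
from h import *
to(.469,-.241,.22)"
```

```text
t 15.425 pos [0.528  0.2534 0.2226] F [-0.5  0.4 -3.1] T [ 0.01 -0.09 -0.02] w 55.6 q [-0.08  0.47 -0.65  1.66  0.31  1.12 -0.71] yaw_y 6.2 zax [ 0.  0. -1.]
shift cm [-48.52 -11.19   0.26]
```

{"fn": "jog_arm", "kwargs": {
  "moves": [
    {"fingers": 1,"xyz": [-1.5,-0.4,0],"angular": [0,0,0.03]},
    {"fingers": 1,"xyz": [-4,-0.9,0],"angular": [0,0,0.1]},
    {"fingers": 1,"xyz": [-7.5,-1.7,0],"angular": [0,0,0.2]},
    {"fingers": 1,"xyz": [-11.5,-2.7,0],"angular": [0,0,0.3]},
    {"fingers": 1,"xyz": [-16,-3.7,0],"angular": [0,0,0.42]},
    {"fingers": 1,"xyz": [-20.5,-4.7,0],"angular": [0,0,0.54]},
    {"fingers": 1,"xyz": [-25,-5.8,0],"angular": [0,0,0.66]},
    {"fingers": 1,"xyz": [-29.5,-6.8,0],"angular": [0,0,0.78]},
    {"fingers": 1,"xyz": [-34,-7.8,0],"angular": [0,0,0.9]},
    {"fingers": 1,"xyz": [-38,-8.8,0],"angular": [0,0,1.0]},
    {"fingers": 1,"xyz": [-41,-9.5,0],"angular": [0,0,1.1]},
    {"fingers": 1,"xyz": [-43,-9.9,0],"angular": [0,0,1.2]}
  ]
}}

```text
clock: 16.92
position: [0.4746, -0.1873, 0.2225]
ee_rot: [3.055, 0.731, -0.001]
force: [0.1, 0.7, -2.7]
width: 0.597
```

```bash
python3 -c "
from h import *
to(.469,-.241,.135)"
```

```text
t 16.925 pos [ 0.4746 -0.1873  0.2225] F [ 0.1  0.7 -2.7] T [ 0.01 -0.02 -0.02] w 55.0 q [ 0.5   0.29 -0.29  1.86  0.1   1.01 -0.93] yaw_y -63.1 zax [-0. -0. -1.]
shift cm [-2.93  4.54  8.75]
```

{"fn": "jog_arm", "kwargs": {
  "moves": [
    {"fingers": 1,"xyz": [-1,1.6,1],"angular": [0,0,0.05]},
    {"fingers": 1,"xyz": [-2,3.1,3],"angular": [0,0,0.1]},
    {"fingers": 1,"xyz": [-2.7,4.2,5],"angular": [0,0,0.15]},
    {"fingers": 1,"xyz": [-2.9,4.5,7],"angular": [0,0,0.2]},
    {"fingers": 1,"xyz": [-2.9,4.5,8.3],"angular": [0,0,0.2]},
    {"fingers": 1,"xyz": [-2.9,4.5,8.7],"angular": [0,0,0.2]},
    {"fingers": 1,"xyz": [-2.9,4.5,8.7],"angular": [0,0,0.2]}
  ]
}}

```text
clock: 17.8
position: [0.471, -0.2377, 0.1356]
ee_rot: [-3.111, -0.438, -0.0]
force: [-0.1, -0.2, -2.3]
width: 0.604
```

```bash
python3 -c "
from h import *
to(.469,-.241,.107)
a=imaging.get_image('side')[:,:,::-1]
b=imaging.get_image('top')[:,:,::-1]
o=np.zeros((400,800,3),np.uint8);o[:,:400]=cv2.resize(a[210:390,190:370],(400,400),interpolation=2);o[:,400:]=cv2.resize(b[130:290,120:280],(400,400),interpolation=2)
cv2.imwrite('pics/p7.png',o)"
```

```text
t 17.8 pos [ 0.471  -0.2377  0.1356] F [-0.1 -0.2 -2.3] T [-0.04  0.   -0.01] w 55.6 q [ 0.53  0.41 -0.22  1.92  0.12  0.82 -1.04] yaw_y -74.0 zax [ 0.  0. -1.]
shift cm [-0.28  0.26  2.86]
```

View pics/p7.png

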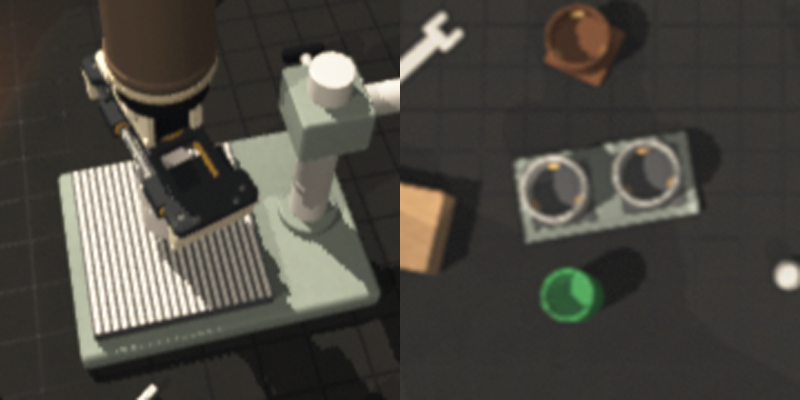

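Both holders sit empty in their seats, with rims at about (555,188) and (648,175) in the crop. The cup hangs over the middle of the ribbed plate, clear of the column. I'll lower it gently.

{"fn": "jog_arm", "kwargs": {
  "moves": [
    {"fingers": 1,"xyz": [-0.2,0.4,0.6],"angular": [0,0,0]},
    {"fingers": 1,"xyz": [-0.2,0.4,1.4],"angular": [0,0,0]},
    {"fingers": 1,"xyz": [-0.2,0.4,2.0],"angular": [0,0,0]},
    {"fingers": 1,"xyz": [-0.2,0.4,2.4],"angular": [0,0,0]},
    {"fingers": 1,"xyz": [-0.2,0.4,2.6],"angular": [0,0,0]},
    {"fingers": 1,"xyz": [-0.2,0.4,2.7],"angular": [0,0,0]},
    {"fingers": 1,"xyz": [-0.2,0.4,2.8],"angular": [0,0,0]},
    {"fingers": 1,"xyz": [-0.2,0.4,2.8],"angular": [0,0,0]}
  ]
}}

```text
clock: 18.9
position: [0.47, -0.2425, 0.1076]
ee_rot: [3.111, 0.436, 0.0]
force: [-0.8, 0.0, -2.2]
width: 0.604
```

```bash
python3 -c "
from h import *
to(.469,-.241,.106)"
```

```text
t 18.9 pos [ 0.47   -0.2425  0.1076] F [-0.8  0.  -2.2] T [ 0.02 -0.03 -0.  ] w 55.5 q [ 0.53  0.45 -0.21  1.95  0.13  0.76 -1.05] yaw_y -74.0 zax [ 0. -0. -1.]
shift cm [-0.06 -0.17  0.16]
```

{"fn": "jog_arm", "kwargs": {
  "moves": [
    {"fingers": 1,"xyz": [0,0,0.05],"angular": [0,0,0]},
    {"fingers": 1,"xyz": [0,0,0.1],"angular": [0,0,0]},
    {"fingers": 1,"xyz": [0,0,0.15],"angular": [0,0,0]},
    {"fingers": 1,"xyz": [0,0,0.15],"angular": [0,0,0]}
  ]
}}

```text
clock: 19.4
position: [0.47, -0.2424, 0.106]
ee_rot: [3.111, 0.436, -0.0]
force: [-0.0, -0.1, -2.0]
width: 0.6
```

{"fn": "jog_arm", "kwargs": {
  "moves": [
    {"fingers": 1,"xyz": [0,0,0.05],"angular": [0,0,0]},
    {"fingers": 1,"xyz": [0,0,0.1],"angular": [0,0,0]},
    {"fingers": 1,"xyz": [0,0,0.1],"angular": [0,0,0]}
  ]
}}

```text
clock: 19.77
position: [0.4701, -0.2424, 0.1058]
ee_rot: [3.111, 0.436, 0.001]
force: [-2.9, 2.0, 7.3]
width: 0.604
```

The cup has landed: Fz went from −2 to +7 N and the TCP stopped at 0.1058, as expected. I'll back off slightly, open, and retreat straight up.

{"fn": "jog_arm", "kwargs": {
  "moves": [
    {"fingers": 1,"xyz": [0,0,-0.06],"angular": [0,0,0]},
    {"fingers": 1,"xyz": [0,0,-0.06],"angular": [0,0,0]},
    {"fingers": -0.4,"xyz": [0,0,-0.06],"angular": [0,0,0]},
    {"fingers": -0.6,"xyz": [0,0,-0.06],"angular": [0,0,0]},
    {"fingers": -1,"xyz": [0,0,-0.06],"angular": [0,0,0]},
    {"fingers": -1,"xyz": [0,0,-0.06],"angular": [0,0,0]},
    {"fingers": -1,"xyz": [0,0,-0.06],"angular": [0,0,0]},
    {"fingers": -1,"xyz": [0,0,-0.06],"angular": [0,0,0]}
  ],
  "grip_force": 15
}}

```text
clock: 20.78
position: [0.47, -0.2424, 0.1056]
ee_rot: [3.111, 0.436, -0.0]
force: [0.1, 0.3, -0.6]
width: 0.999
```

{"fn": "jog_arm", "kwargs": {
  "moves": [
    {"fingers": -1,"xyz": [0,0,-0.5],"angular": [0,0,0]},
    {"fingers": -1,"xyz": [0,0,-2],"angular": [0,0,0]},
    {"fingers": -1,"xyz": [0,0,-5],"angular": [0,0,0]},
    {"fingers": -1,"xyz": [0,0,-8],"angular": [0,0,0]},
    {"fingers": -1,"xyz": [0,0,-11],"angular": [0,0,0]},
    {"fingers": -1,"xyz": [-3,0,-13],"angular": [0,0,0]},
    {"fingers": -1,"xyz": [-7,0,-14],"angular": [0,0,0]},
    {"fingers": -1,"xyz": [-11,0,-14],"angular": [0,0,0]},
    {"fingers": -1,"xyz": [-13,0,-14],"angular": [0,0,0]},
    {"fingers": -1,"xyz": [-13,0,-14],"angular": [0,0,0]}
  ]
}}

```text
clock: 22.02
position: [0.3439, -0.2788, 0.2468]
ee_rot: [3.11, 0.432, 0.001]
force: [0.7, -0.4, 0.5]
width: 1.002
```

```bash
python3 -c "
from h import *
to(.469,-.241,.106)
a=imaging.get_image('side')[:,:,::-1]
b=imaging.get_image('top')[:,:,::-1]
o=np.zeros((400,800,3),np.uint8);o[:,:400]=cv2.resize(a[210:390,190:370],(400,400),interpolation=2);o[:,400:]=cv2.resize(b[60:340,150:430],(400,400),interpolation=2)
cv2.imwrite('pics/p8.png',o); print('plate c, rim c side px',proj('side',[[.469,-.241,.045],[.469,-.241,.12]]),proj('top',[[.469,-.241,.12]]))"
```

```text
t 22.025 pos [ 0.3439 -0.2788  0.2468] F [ 0.7 -0.4  0.5] T [ 0.06 -0.05 -0.01] w 92.2 q [ 0.73  0.15 -0.19  1.98  0.03  1.02 -0.77] yaw_y -74.2 zax [ 0.001 -0.001 -1.   ]
shift cm [13.06 -0.24 14.08]
plate c, rim c side px [[266.04114548 313.56874549]
 [264.99505456 296.04213454]] [[364.42002833 224.77644698]]
```

View pics/p8.png

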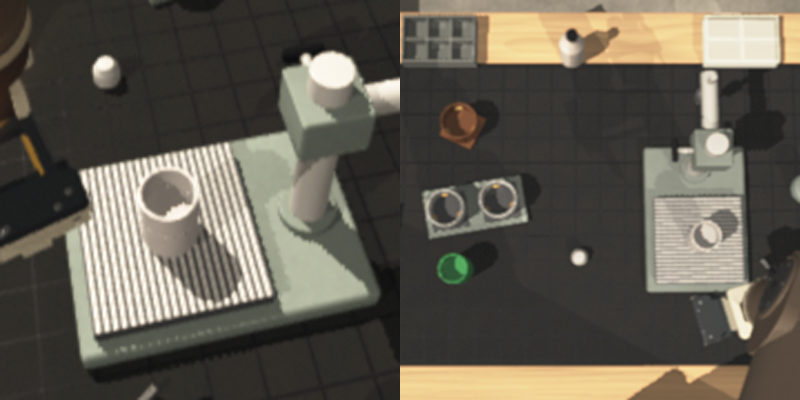

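The cup stands upright with its rim at top-view (364.2,224.5) and side (265.6,296.4). That is within a pixel of the projections for the plate centre, and both holders are seated. The gripper is clear, so I'll hand in.

```bash
python3 -c "
from h import *
print(job.sign_off())"
```

```text
the job is handed in; nothing more can be done
None
```

The job is handed in, and my last checks all passed; the hand-in itself reports no verdict. The cup stands upright on the middle of the ribbed plate, and the gripper has let go and backed away.

- **Breaking loose:** I gripped the cup at 60 N and turned it to and fro while raising it about 3 mm per radian. The torque was about 0.6 N m and the readings between swings showed a pull of at most 5.3 N. It came off the leaves at about 24 mm, and I then lifted it straight out. The pictures showed the holder staying down in its seat.
- **Placing:** I lowered the cup until the force showed contact, with the tool at 0.1058 m against 0.106 m expected, and released it after about 20 s.
- **Last checks:** The cup's rim is within about 1 pixel of where a cup at the measured plate centre should appear, in both views. That puts it about 2 to 3 mm off centre.
- **Rest of the bench:** Both holders are in their seats, and the force on the robot is about zero. I saw no disturbance to the other objects in the views I had, but the last picture did not show the box, spanner or screwdriver clearly.
- **Disagreement:** The two cameras put the plate centre about 1 cm apart in y. I used the top view, and either value is well inside the 30 mm allowed.

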